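# Pull the julienne insert out of the slicer and lay it in the washing-up pan

## Task

The carrots are done and the slicer has to be cleaned. Take the black julienne insert by its upright grip, pull it up the slope out of its rails against the two spring catches that hold it, and lay it flat with the blade and grip upwards on the floor of the steel washing-up pan, beside the peeler and not on it. Set it down gently rather than dropping it in, and let go.

Things in the scene. Friction and masses are not known exactly. Their poses are not given: they have to be found in the camera images.
- slicer: Vegetable slicer (mandoline): an inclined steel bed, 300 x 127 mm, on rubber feet and a wire leg; its feet hold to the table, it does not move. Origin on the table under the bed's middle; x points level to its high end, y left of that. It stands left or right of the pan, high end away from the robot, turned up to 0.3 rad either way.
- slicer_bed: The bed, sloping up at 25 deg. Origin at its middle, 90 mm above the table, in the plane of the insert's underside; x up the slope, y across, z square to the bed. Cheeks at y = +-51 mm, up to z = 15 mm. Lips (z 10 to 14 mm) over the insert's side edges end at x = 70 mm, so the insert can be lifted out once pulled 90 mm up the slope. The upper end is open; let go on the slope, the insert slides back.
- catches (a point): Midway between the two spring catches, on the bed at x = 92 mm; axes as slicer_bed. On each cheek a round spring-loaded nose dips 3 mm into a notch in the insert's side edge. A steady pull of about 10 to 13 N up the slope clicks the insert free; after about 8 mm it slides easily. Down the slope it rests against a fixed stop.
- insert_grip (a point): Centre of the insert's upright grip: a black tab 12 mm thick (along x), 56 mm wide (y), 34 mm high; its top is 17 mm above this point, the plate's underside 23 mm below. Axes are the insert's: x along its length to the grip end (up the slope in the slicer), z out of its upper side. The tab stands 6 mm in from the plate's end; beyond that a finger has free room.
- insert_mid (a point): Centre of the insert's plate, half-way up its thickness; axes as insert_grip. Black plastic plate 140 x 98 x 7 mm, about 0.14 kg, with a steel blade and ten small upright steel teeth across its middle (to 15 mm above its underside). insert_grip lies 58 mm along +x and 19.5 mm along +z from here. Home, it is at x = 60 mm of slicer_bed.
- insert: The same insert; origin at the centre of the plate's underside, same axes as insert_grip.
- pan: Shallow steel washing-up pan on the table; it does not move. Origin under its centre, x along its long side, z up. Inside 290 x 190 mm, floor 3 mm above the table, walls to 36 mm above the table, flat rim 10 mm wide outside (316 x 216 mm over all).
- peeler: Loose peeler with a green handle, 158 x 21 x 13 mm, lying in the pan along its long side at the pan's -y; origin in the middle of its underside, long axis x.

How it is judged:
By the outcome, as a careful person would: the job done as asked, in the order asked, and still so for the second after the job is handed in, with the robot touching nothing.
It also fails if it takes over 45 s, if anything falls off the work surface, if the arm or the gripper's body presses on something with over 40 N, if the wrist force passes 120 N, or if a joint passes its speed limit or range.

## Robot

A 7-joint arm with a two-finger parallel gripper is mounted at the origin on a cart in front of the work surface, level with it; the furniture and walls round the work are solid. World frame = base frame: x ahead of the robot, y to its left, z up, the work surface at z = 0. Lengths are in m, angles in rad, forces in N, time in s.
With the tool pointing down it reaches from about 0.4 to 0.85 m from the base axis. Payload 4.4 kg.
Tool frame: the origin (TCP) lies midway between the tips of the shut fingers; the grasp point (between the pads) lies 19 mm behind it; x points along the fingers, y is the direction in which the jaws open and shut, and the axes are right-handed (so a half turn about x gives the same grasp; the last joint's range is limited). The gripper opens to 94 mm and grips with 3 to 60 N. Pads are 16 mm wide; open, the fingers measure 119 mm over their backs; the gripper's body (75 mm by 177 mm) begins 78 mm behind the grasp point.
Start: joints at [1.235, 0.628, 0.038, 1.517, -0.027, 0.996, -0.02], TCP at [0.173, -0.626, 0.205] pointing down, gripper open.
Joint ranges: [-3.06, 3.06], [-0.37, 2.12], [-1.25, 1.32], [0.18, 2.47], [-1.1, 4.24], [0.23, 1.98], [-2.94, 2.94]. Speed limits (rad/s): [2.57, 2.57, 3.14, 3.14, 3.14, 3.14, 3.14].

## Interface

Orientations are given as a unit quaternion [x, y, z, w].
In Python, from bench import read_state, eyes, workorder gives the robot as it stands.
- The arm moves only by the tool jog_arm, never from a script. Its argument "moves" is a list of rows, each a list of 7 numbers: the opening, from 0 (shut) to 1 (fully open), then the shift along the tool's x, y, z in cm, then the turn, a rotation vector about the tool's x, y, z in degrees. In form: [[claw, x, y, z, ax, ay, az], ...]. A call has 1 to 12 rows; each row is the pose to reach, as a shift and turn from the pose measured when the call began, along the tool's axes at that moment; what a row does not reach only later rows make up. A row lasts 1/8 s, in which the tool goes at most 62.5 mm and 10.7 degrees, less where a joint would pass 70% of its speed; a pose out of reach is approached as far as the arm can. A call with a gripper value outside its range is refused whole. The fingers move at their own pace and stop on an object; "force" is the grip in N (left out, the last holds). Time passes only in rows, so rows that repeat a pose let the fingers close. It gives the time, the measured TCP pose, the force and the opening at its end, in the units of the state.
- read_state(): the state, without advancing time (a new reading comes with each control period).
- eyes.snapshot(name): name is "scene" or "top" or "wrist"; returns a dict with "img" (420x560x3 uint8, red, green, blue), "z_map" (420x560 float32, m along the optical axis (not along the pixel's ray), 0 where there is no reading), "vertical_fov" (degrees; the focal length in pixels is half the picture's height over the tangent of half this angle, whatever the lens; pixels are square), "cx", "cy" (the principal point, pixels), "xyz" and "rotation" of the camera in the world; the wrist camera has in their place "tool_from_camera" (4x4, takes a point from camera to tool coordinates, whose origin is the TCP and whose axes are the tool frame's). Camera axes: x right, y down, z forward; pixel columns grow to the right and rows downward; lengths in m; the calibration is good to about 2 mm. The wrist camera is an equidistant fisheye: a pixel r from the principal point sees the ray r / f radians off the axis. A picture is of the moment at which its call begins: read the wrist's pose just before it.
- workorder.hand_in(): hands the job in, once; it reports no verdict.
The state is a dict: "t": time; "q": joint angles; "qvel": joint speeds; "joint_efforts": joint torques, N m; "tool_pos": TCP position; "orientation": TCP orientation; "wrist_force": force on the tool from outside, world axes, zero at the start; "torque": the same for the moment, N m; "opening": finger opening in m.
Only numpy, scipy, OpenCV 4.12 (cv2) and the standard library are available. Lean on these libraries where they do the work, as an engineer would, in place of code of your own. Each camera call takes 0.05 s, during which the arm holds its last target.

## Working session

There is one attempt and no reset: what is moved stays moved. The work goes in short steps, Python scripts to look and compute and a tool call to move; the robot and the scene stay as the last step left them, time stands still between calls to the robot, and variables do not carry over. Pictures are saved under pics/ and viewed, and the job is handed in when it is done.

Besides the shell and the picture viewer there is one more tool, called after "Emit:" by a JSON object that holds its "name" and its "arguments", one argument or row to a line. jog_arm: Moves the arm, as the interface text tells. Its arguments: {"type":"object","properties":{"moves":{"type":"array"},"force":{"type":"number"}},"required":["moves"]}

```bash
mkdir -p pics; ls; cat > h.py <<'E'
import numpy as np,cv2
from bench import read_state, eyes, workorder
from scipy.spatial.transform import Rotation as R
def snap(n):
    s=read_state(); d=eyes.snapshot(n); d['state']=s
    return d
def save(d,f): cv2.imwrite('pics/'+f,cv2.cvtColor(d['img'],cv2.COLOR_RGB2BGR))
def f(d): return d['img'].shape[0]/2/np.tan(np.radians(d['vertical_fov'])/2)
def cloud(d):
    h,w=d['z_map'].shape; u,v=np.meshgrid(np.arange(w),np.arange(h)); z=d['z_map'];F=f(d)
    P=np.stack([(u-d['cx'])/F*z,(v-d['cy'])/F*z,z],-1)
    return P@rot(d).T+np.array(d['xyz'])
def rot(d):
    r=np.array(d['rotation'],float)
    return r if r.shape==(3,3) else R.from_quat(r).as_matrix()
E
python3 - <<'E'
from h import *
for n in('scene','top'):
    d=snap(n); save(d,n+'0.png'); print(n,d['xyz'],d['rotation'],d['vertical_fov'],d['cx'],d['cy'])
    np.savez(n+'0.npz',P=cloud(d),img=d['img'],z=d['z_map'])
d=snap('wrist');save(d,'wrist0.png')
s=read_state();print(s)
E
```

```text
pics
scene [0.18762383 0.55101361 0.90762551] [-0.2606818   0.90669889 -0.32110059  0.08268336] 43.62596955114334 274.25462239850395 208.87362053383788
top [ 0.39929335 -0.01877639  1.02256059] [-0.69752245  0.71428468 -0.03852391  0.04213934] 43.30361055616327 280.84785328121205 209.96650320097473
{'t': 0.15, 'q': array([ 1.23518919,  0.6291227 ,  0.03842778,  1.51807374, -0.02703258,
        0.99629492, -0.02000426]), 'qvel': array([-0.00103566, -0.00024259,  0.00176145, -0.0009207 ,  0.00364395,
        0.00012827,  0.00222878]), 'joint_efforts': array([ 9.76542033e-04, -5.50089025e+01,  1.14465941e+00, -1.86815697e+01,
       -5.22588193e-02,  2.09842884e-02,  1.08723523e-04]), 'tool_pos': array([ 0.17318367, -0.6260137 ,  0.20479273]), 'orientation': array([-0.70062893, -0.09558677,  0.70073555, -0.0946148 ]), 'wrist_force': array([-0.15772381,  1.54076002,  0.96664665]), 'torque': array([ 0.06068157, -0.03675698,  0.00971756]), 'opening': 0.09403491811702597}
```

View pics/scene0.png

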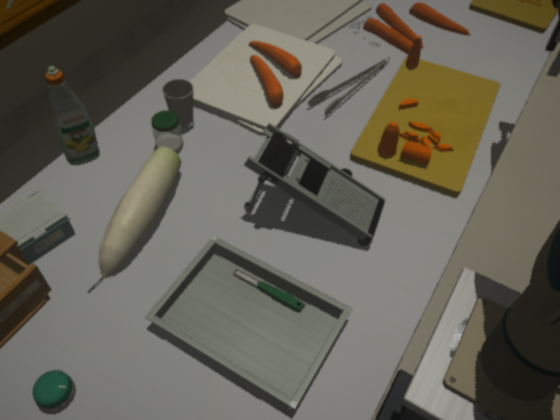

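View pics/top0.png

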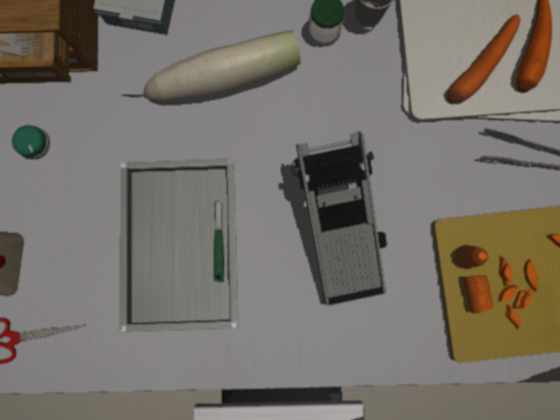

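The slicer is at (345,220) in the top view with the black insert at its upper end. The pan is at (178,245) with the green peeler at (219,240). Next I'll take a closer look and measure.

```bash
python3 - <<'E'
from h import *
a=np.load('top0.npz');im=a['img'];P=a['P']
c=cv2.resize(im[120:310,280:400],None,fx=4.0,fy=3.1,interpolation=cv2.INTER_CUBIC)
c=cv2.resize(im[125:310,285:395],None,fx=3.2,fy=3.2,interpolation=cv2.INTER_CUBIC)
b=np.load('scene0.npz');c2=cv2.resize(b['img'][115:250,240:390],None,fx=2.9,fy=2.9,interpolation=cv2.INTER_CUBIC)
H=600;o=np.zeros((600,800,3),np.uint8);o[:c.shape[0],:c.shape[1]]=c;o[:c2.shape[0],360:360+c2.shape[1]]=c2
cv2.imwrite('pics/crop1.png',np.clip(o[...,::-1].astype(float)*1.8,0,255).astype(np.uint8))
print(c.shape,c2.shape)
# table height
print(np.nanmedian(P[300:340,20:100,2]),np.median(P[330:370,250:400,2]))
# slicer points
for r in range(130,310,10):
    print(r,' '.join('%d'%(1000*P[r,k,2]) for k in range(290,395,6)))
# pan
hs=cv2.cvtColor(im,cv2.COLOR_RGB2HSV)
m=((hs[...,0]>45)&(hs[...,0]<90)&(hs[...,1]>110)).astype(np.uint8);m[:,:150]=0;m[:150]=0
n,l,st,ce=cv2.connectedComponentsWithStats(m);print([ (st[i],ce[i]) for i in range(1,n) if st[i,4]>40])
for r in (200,245,290):
    print(r,' '.join('%d'%(1000*P[r,k,2]) for k in range(112,245,4)))
for k in (140,178,215):
    print(k,' '.join('%d'%(1000*P[r,k,2]) for r in range(150,340,4)))
E
```

```text
(592, 352, 3) (392, 435, 3)
0.0009634899074326686 0.0006313276833301851
130 0 0 0 0 0 5 0 1 1 0 -1 0 2 1 0 0 0 2
140 1 -3 0 0 0 0 2 1 -1 0 140 149 162 -1 3 -1 2 3
150 0 0 149 151 139 1 4 149 151 155 150 149 153 2 0 4 0 0
160 2 13 156 148 149 176 178 175 178 175 174 139 136 143 0 1 0 0
170 0 132 152 139 138 135 140 137 137 135 134 133 134 133 0 1 0 0
180 1 1 139 128 131 132 131 131 128 127 130 125 130 134 -1 -1 2 1
190 2 -1 0 122 125 0 1 -1 0 123 123 121 120 124 0 2 2 0
200 0 1 1 131 121 118 117 116 116 115 115 112 112 114 0 0 2 -1
210 5 4 4 112 119 108 109 107 107 107 103 104 102 109 4 2 -1 0
220 0 0 0 -1 109 100 102 101 101 97 99 96 97 101 99 -1 2 1
230 -3 0 -2 4 104 103 92 89 92 92 86 88 88 83 95 -2 2 0
240 0 -1 -1 3 96 87 86 86 82 81 80 81 77 78 73 84 0 -2
250 2 0 6 2 0 78 77 75 75 75 72 68 72 71 69 0 0 0
260 -1 1 1 2 0 77 65 68 67 68 65 61 61 63 59 70 -1 2
270 0 0 1 1 1 72 58 57 60 56 57 56 54 51 50 58 -1 0
280 1 1 -2 2 0 3 53 55 51 49 48 47 43 46 43 41 2 0
290 4 1 1 1 -2 -3 40 37 42 42 41 40 42 39 39 43 0 1
300 1 0 -3 0 0 2 44 37 39 39 0 2 0 0 0 0 0 0
[(array([215, 231,   8,  49, 280], dtype=int32), array([218.26071429, 257.21785714]))]
200 3 1 36 37 30 7 7 5 0 6 3 5 5 3 1 5 1 5 5 1 5 5 3 3 0 4 5 15 4 40 36 0 0 2
245 0 -3 36 37 25 2 8 5 4 4 6 4 4 3 0 6 4 5 0 6 0 2 4 0 3 6 17 15 1 2 38 1 0 -1
290 0 0 32 36 25 2 5 3 3 2 3 1 4 3 2 3 5 4 5 2 2 5 5 2 6 5 5 4 4 5 34 37 0 2
140 1 2 0 35 36 6 4 3 3 3 3 5 3 2 6 2 5 7 1 4 6 4 1 8 4 2 3 3 4 3 5 5 6 4 2 3 3 0 3 6 0 6 5 11 35 38 1 4
178 0 0 -2 38 36 3 6 4 3 6 4 2 3 4 5 2 2 1022 4 4 1 3 3 2 4 3 7 7 2 5 3 5 1022 3 5 5 3 4 3 1 1 2 4 35 38 0 0 0
215 0 1022 3 35 27 1 2 6 2 8 5 0 4 10 12 7 9 12 10 13 15 18 16 17 17 18 16 15 14 13 20 16 15 3 2 5 2 2 4 1 3 5 4 34 37 -1 1 0
```

View pics/crop1.png

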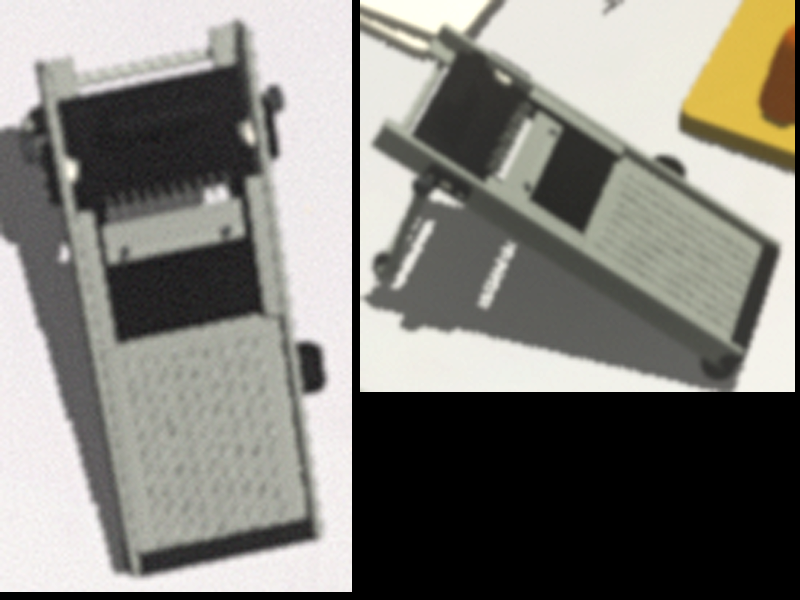

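View pics/wrist0.png

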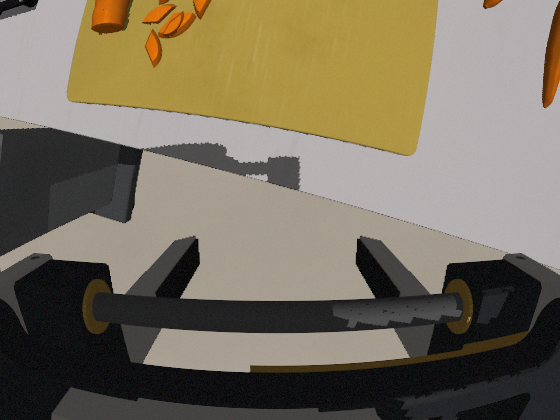

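```bash
cat >> h.py <<'E'
def slicerfit(P):
    Q=P[128:310,288:398].reshape(-1,3); Q=Q[(Q[:,2]>25)&(Q[:,2]<.25)] if False else Q[(Q[:,2]>.025)&(Q[:,2]<.25)]
    return Q
E
python3 - <<'E'
from h import *
from scipy.optimize import least_squares
a=np.load('top0.npz');P=a['P'];im=a['img']
Q=slicerfit(P)
m=np.abs(Q[:,2]-np.median(Q[:,2]))<1
A=np.c_[Q[:,:2],np.ones(len(Q))]
for i in range(15):
    c=np.linalg.lstsq(A[m],Q[m,2],rcond=None)[0]; r=Q[:,2]-A@c; m=np.abs(r)<(.03 if i<4 else .01)
print('plane',c,np.degrees(np.arctan(np.hypot(*c[:2]))),np.degrees(np.arctan2(c[1],c[0])),m.sum(),np.std(r[m]))
# cheeks: rectify along yaw
S=Q[np.abs(r)<.03]
rect=cv2.minAreaRect(S[:,:2].astype(np.float32)*1000);print(rect)
def edges(yaw):
    ex=np.array([np.cos(yaw),np.sin(yaw)]);ey=np.array([-ex[1],ex[0]])
    return S[:,:2]@ex,S[:,:2]@ey
yaw=np.arctan2(c[1],c[0])
for it in range(4):
    u,v=edges(yaw); b=np.arange(u.min()+.01,u.max()-.01,.006); L=[];Rr=[];B=[]
    for x in b:
        k=(u>=x)&(u<x+.006)
        if k.sum()>15: B.append(x+.003);L.append(v[k].max());Rr.append(v[k].min())
    B=np.array(B);L=np.array(L);Rr=np.array(Rr)
    def fit(y): 
        return least_squares(lambda p:p[0]+p[1]*B-y,[np.median(y),0],loss='soft_l1',f_scale=.001).x
    pl,pr=fit(L),fit(Rr); yaw+= (pl[1]+pr[1])/2
print('yaw',yaw,np.degrees(yaw),pl,pr)
print(np.round(1000*L),np.round(1000*Rr))
u,v=edges(yaw); print('u range',np.percentile(u,[0,.5,1,99,99.5,100]))
# grip top
T=Q[(Q[:,2]>.168)&(Q[:,2]<.185)&(np.abs(Q[:,0]-np.median(Q[Q[:,2]>.168][:,0]))<.03)]
ex=np.array([np.cos(yaw),np.sin(yaw)]);ey=np.array([-ex[1],ex[0]])
print('grip',len(T),T.mean(0),T.min(0),T.max(0)); gu,gv=T[:,:2]@ex,T[:,:2]@ey
print(np.percentile(gu,[0,5,50,95,100]),np.percentile(gv,[0,2,50,98,100]),np.percentile(T[:,2],[5,50,95]))
# pan rim
W=P[140:345,105:250].reshape(-1,3);W=W[(W[:,2]>.031)&(W[:,2]<.042)]
print('pan',cv2.minAreaRect(W[:,:2].astype(np.float32)*1000))
for y in ('pan ctr',):print(W.mean(0),W.min(0),W.max(0))
# peeler
G=P[195:290,205:230].reshape(-1,3);G=G[(G[:,2]>.0095)&(G[:,2]<.03)];print('peeler',cv2.minAreaRect(G[:,:2].astype(np.float32)*1000),G[:,2].max(),G.min(0),G.max(0))
hs=cv2.cvtColor(im,cv2.COLOR_RGB2HSV)
m=((hs[...,0]>45)&(hs[...,0]<90)&(hs[...,1]>90));m[:,:150]=0;m[:150]=0;m[:,300:]=0
print(np.percentile(P[m],[2,98],axis=0))
E
```

```text
plane [ 0.45777436  0.08175505 -0.11242462] 24.939250701417766 10.125839680557597 9742 0.0037816643719926894
((483.3315124511719, -123.9942398071289), (282.83685302734375, 141.87062072753906), 11.225214004516602)
yaw 0.18236269542699451 10.448612788596463 [-0.15425672  0.00521928] [-0.26229955 -0.00521928]
[-151. -152. -152. -152. -152. -152. -152. -152. -152. -152. -152. -152.
 -152. -152. -152. -152. -152. -152. -152. -152. -152. -152. -152. -152.
 -152. -152. -152. -152. -152. -152. -152. -152. -149. -145. -145. -145.
 -145. -137. -137. -138. -152. -152. -152. -152.] [-264. -265. -264. -264. -264. -265. -263. -264. -263. -264. -263. -264.
 -280. -281. -280. -281. -280. -271. -264. -264. -264. -263. -264. -264.
 -264. -264. -264. -264. -263. -264. -263. -264. -268. -270. -272. -273.
 -271. -279. -278. -278. -264. -264. -264. -263.]
u range [0.31191333 0.31375942 0.31542066 0.5844392  0.58768712 0.59375182]
grip 289 [ 0.57596042 -0.10386087  0.17599723] [ 0.56546397 -0.13187513  0.16819829] [ 0.60260146 -0.04458258  0.18043151]
[0.54048235 0.54108696 0.54695999 0.55445463 0.58391633] [-0.23518305 -0.23361395 -0.20698499 -0.1807369  -0.15282171] [0.16999996 0.17626646 0.17959096]
pan ((455.8093566894531, 179.74847412109375), (317.18096923828125, 216.24449157714844), 0.5341643691062927)
[0.45191066 0.18184801 0.03686793] [0.29685568 0.07081704 0.03103402] [0.61424196 0.28848283 0.04194245]
peeler ((461.1363525390625, 105.90868377685547), (26.6651554107666, 156.13064575195312), 85.63389587402344) 0.022988185851734677 [0.38248312 0.09689619 0.0095557 ] [0.53942504 0.12452873 0.02298819]
[[0.38642691 0.09873905 0.01346976]
 [0.47526614 0.11228698 0.02086516]]
```

```bash
cat >> h.py <<'E'
yaw=0.1823
EX=np.array([np.cos(yaw),np.sin(yaw),0]);EY=np.array([-np.sin(yaw),np.cos(yaw),0])
t=np.radians(25)
BX=EX*np.cos(t)+np.array([0,0,np.sin(t)]);BN=-EX*np.sin(t)+np.array([0,0,np.cos(t)])
GRIP=EX*.5547+EY*-.2075+np.array([0,0,.161])
def go(pos,Rt,verb=True):
    s=read_state();R0=R.from_quat(s['orientation']).as_matrix()
    d=R0.T@(np.array(pos)-s['tool_pos'])*100; rv=np.degrees(R.from_matrix(R0.T@Rt).as_rotvec())
    if verb: print('shift cm',np.round(d,2),'turn',np.round(rv,1))
    return d,rv
def bedR(sgn): # tool x=-BN, tool y=sgn*BX
    x=-BN;y=sgn*BX;return np.c_[x,y,np.cross(x,y)]
E
python3 - <<'E'
from h import *
s=read_state();print(np.round(R.from_quat(s['orientation']).as_matrix(),3));print(GRIP)
for sg in(1,-1):
    for h in (.108,.008): go(GRIP+BN*(h-.019),bedR(sg))
E
```

```text
[[-0.     0.267 -0.964]
 [ 0.001 -0.964 -0.267]
 [-1.    -0.001 -0.   ]]
[ 0.58312632 -0.10349895  0.161     ]
shift cm [ -3.63 -39.77 -49.69] turn [-83.5  18.5  20.3]
shift cm [  5.43 -39.39 -53.9 ] turn [-83.5  18.5  20.3]
shift cm [ -3.63 -39.77 -49.69] turn [ 93.3  20.8 -18.9]
shift cm [  5.43 -39.39 -53.9 ] turn [ 93.3  20.8 -18.9]
```

Emit:
{"name": "jog_arm", "arguments": {
  "moves": [
    [0.5,-6,-10,-12.5,-21,4.6,5],
    [0.5,-5.5,-20,-25,-42,9.2,10],
    [0.5,-5,-30,-37,-63,13.9,15],
    [0.5,-4,-39.8,-49.7,-83.5,18.5,20.3],
    [0.5,-3.6,-39.8,-49.7,-83.5,18.5,20.3],
    [0.5,-3.6,-39.8,-49.7,-83.5,18.5,20.3],
    [0.5,-3.6,-39.8,-49.7,-83.5,18.5,20.3],
    [0.5,-3.6,-39.8,-49.7,-83.5,18.5,20.3],
    [0.5,-3.6,-39.8,-49.7,-83.5,18.5,20.3],
    [0.5,-3.6,-39.8,-49.7,-83.5,18.5,20.3],
    [0.5,-3.6,-39.8,-49.7,-83.5,18.5,20.3],
    [0.5,-3.6,-39.8,-49.7,-83.5,18.5,20.3]
  ],
  "force": 40
}}

```text
t: 1.65
tool_pos: [0.5466, -0.1079, 0.2414]
orientation: [0.559, 0.434, -0.323, 0.629]
wrist_force: [0.1, -0.4, -0.1]
opening: 0.047
```

```bash
python3 - <<'E'
from h import *
s=read_state();print(s['t'],s['q'],s['opening'])
go(GRIP+BN*(.108-.019),bedR(1))
E
```

```text
1.65 [ 0.64265906  0.32382595 -0.4799085   2.12358596 -0.05872812  0.32352989
  0.45265819] 0.04702203831441205
shift cm [-0.06 -0.07  0.23] turn [ 0.2 -0.1 -0. ]
```

```bash
cat >> h.py <<'E'
def wproj(d,pts):
    s=d['state'];R0=R.from_quat(s['orientation']).as_matrix()
    T=np.linalg.inv(np.array(d['tool_from_camera']))
    p=(np.atleast_2d(pts)-s['tool_pos'])@R0; c=p@T[:3,:3].T+T[:3,3]
    th=np.arctan2(np.hypot(c[:,0],c[:,1]),c[:,2]);F=f(d);k=th*F/np.hypot(c[:,0],c[:,1])
    return np.c_[d['cx']+k*c[:,0],d['cy']+k*c[:,1]]
def insbox(C):  # grip tab corners, given grip centre, bed axes
    return [C+BX*a+EY*b+BN*c for a in(-.006,.006) for b in(-.028,.028) for c in(-.017,.017)]
E
python3 - <<'E'
from h import *
d=snap('wrist');p=wproj(d,insbox(GRIP));im=d['img'].copy()
d['img']=np.clip(im*2.2,0,255).astype(np.uint8)
for q in p: cv2.circle(d['img'],tuple(int(x) for x in q),2,(255,0,0),-1)
d['img']=np.ascontiguousarray(d['img']);save(d,'w1.png');print(p.round())
E
```

```text
[[270. 243.]
 [269. 256.]
 [270. 182.]
 [269. 188.]
 [283. 243.]
 [283. 256.]
 [283. 182.]
 [284. 188.]]
```

View pics/w1.png

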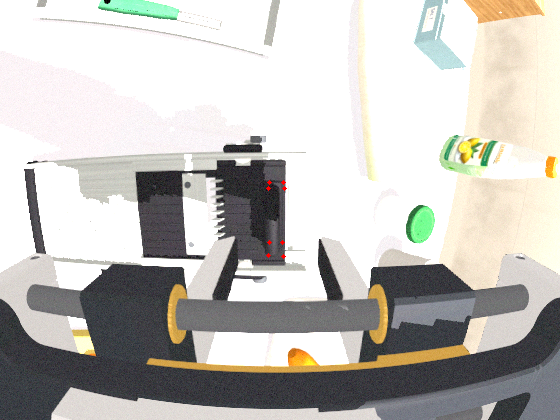

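The wrist view shows the tab at about (276,215), which agrees with the projected corners, between the fingers at x≈225 and 335. I'll descend square to the bed.

Emit:
{"name": "jog_arm", "arguments": {
  "moves": [
    [0.5,3,0,0.2,0,0,0],
    [0.5,6,-0.1,0.2,0,0,0],
    [0.5,8,-0.1,0.2,0,0,0],
    [0.5,9.2,-0.1,0.2,0,0,0],
    [0.5,9.9,-0.1,0.2,0,0,0],
    [0.5,9.9,-0.1,0.2,0,0,0],
    [0.5,9.9,-0.1,0.2,0,0,0]
  ]
}}

```text
t: 2.58
tool_pos: [0.5855, -0.1057, 0.151]
orientation: [0.56, 0.432, -0.325, 0.628]
wrist_force: [-0.1, 0.3, -0.1]
opening: 0.047
```

```bash
python3 - <<'E'
from h import *
s=read_state();print(s['wrist_force']);go(GRIP+BN*(.008-.019),bedR(1))
d=snap('wrist');d['img']=np.clip(d['img']*2.2,0,255).astype(np.uint8);save(d,'w2.png')
E
```

```text
[-0.08517119  0.32679168 -0.14089128]
shift cm [ 0.11  0.24 -0.26] turn [-0.1  0.   0.1]
```

View pics/w2.png

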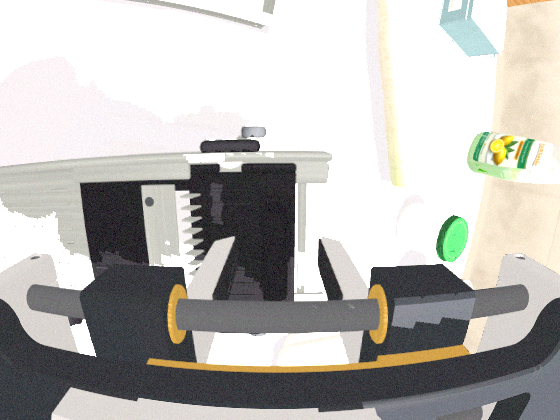

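Emit:
{"name": "jog_arm", "arguments": {
  "moves": [
    [0.5,0.1,0.3,-0.2,0,0,0],
    [0.5,0.1,0.3,-0.2,0,0,0],
    [0.1,0.1,0.3,-0.2,0,0,0],
    [0,0.1,0.3,-0.2,0,0,0],
    [0,0.1,0.3,-0.2,0,0,0],
    [0,0.1,0.3,-0.2,0,0,0]
  ],
  "force": 45
}}

```text
t: 3.38
tool_pos: [0.5856, -0.1038, 0.1501]
orientation: [0.558, 0.433, -0.327, 0.627]
wrist_force: [-5.6, -1.2, 2.7]
opening: 0.0118
```

```bash
python3 - <<'E'
from h import *
s=read_state();print(s['wrist_force'],s['opening'],s['wrist_force']@BX,s['wrist_force']@BN,s['q']);go(GRIP+BN*(.008-.019),bedR(1))
E
```

```text
[-5.64747436 -1.17193296  2.70310271] 0.011763998424818598 -4.08371085980319 4.886809493606213 [ 0.71856252  0.58292828 -0.7018921   2.13145177  1.06849624  0.24762145
 -0.64880639]
shift cm [ 0.01  0.24 -0.07] turn [-0.1  0.1  0.4]
```

Emit:
{"name": "jog_arm", "arguments": {
  "moves": [
    [0,0,0.3,0,0,0,0],
    [0,0,0.6,0,0,0,0],
    [0,0,0.9,0,0,0,0],
    [0,0,1.2,0,0,0,0],
    [0,0,1.5,0,0,0,0],
    [0,0,1.8,0,0,0,0],
    [0,0,2.0,0,0,0,0],
    [0,0,2.0,0,0,0,0]
  ]
}}

```text
t: 4.38
tool_pos: [0.6006, -0.1015, 0.1572]
orientation: [0.557, 0.434, -0.329, 0.626]
wrist_force: [-9.3, -2.7, 6.4]
opening: 0.0113
```

```bash
python3 - <<'E'
from h import *
s=read_state();print(s['wrist_force'],s['opening'],s['wrist_force']@BX,s['wrist_force']@BN,s['q']);go(GRIP+BN*(.008-.019),bedR(1))
E
```

```text
[-9.27139531 -2.67018147  6.40906288] 0.011281045097228288 -5.993639327039197 9.866498382565242 [ 0.7350153   0.60051766 -0.75782027  2.08553142  1.01888008  0.31205774
 -0.60460863]
shift cm [ 0.03 -1.43 -0.12] turn [-0.2  0.2  0.7]
```

Emit:
{"name": "jog_arm", "arguments": {
  "moves": [
    [0,-0.05,0.8,0,-0.1,0,0.5],
    [0,-0.1,1.8,0,-0.2,0,0.7],
    [0,-0.1,3,0,-0.2,0.2,0.7],
    [0,-0.1,4.2,0,-0.2,0.2,0.7],
    [0,-0.1,5.4,0,-0.2,0.2,0.7],
    [0,-0.1,6.6,0,-0.2,0.2,0.7],
    [0,-0.1,7.8,0,-0.2,0.2,0.7],
    [0,-0.1,8.6,0,-0.2,0.2,0.7],
    [0,-0.1,8.8,0,-0.2,0.2,0.7],
    [0,-0.1,8.8,0,-0.2,0.2,0.7]
  ]
}}

```text
t: 5.62
tool_pos: [0.6808, -0.0865, 0.1958]
orientation: [0.56, 0.432, -0.322, 0.629]
wrist_force: [1.3, 1.3, 1.9]
opening: 0.0118
```

```bash
python3 - <<'E'
from h import *
s=read_state();print(s['wrist_force'],s['opening'],s['wrist_force']@BX,s['wrist_force']@BN,s['q']);go(GRIP+BX*.095+BN*(.008-.019),bedR(1))
d=snap('wrist');d['img']=np.clip(d['img']*2.2,0,255).astype(np.uint8);save(d,'w3.png')
d=snap('scene');d['img']=cv2.resize(np.clip(d['img'][80:270,200:400]*1.8,0,255).astype(np.uint8),None,fx=3,fy=3);save(d,'s3.png')
E
```

```text
[1.28253833 1.34926166 1.85487676] 0.011792713056406891 2.148710123020602 1.0446700738166241 [ 0.72525444  0.66754574 -0.88363756  1.87057134  0.89556017  0.50632556
 -0.47699902]
shift cm [ 0.06 -0.96 -0.1 ] turn [ 0.1 -0.  -0.3]
```

View pics/w3.png

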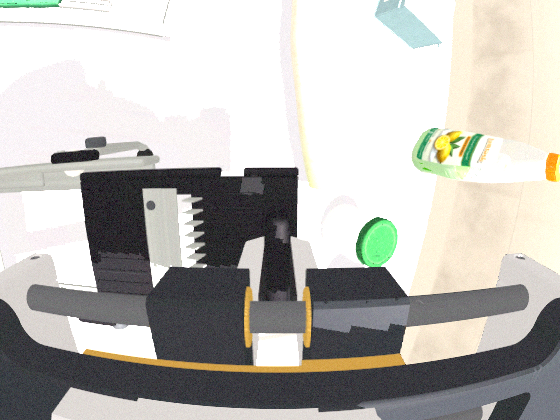

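View pics/s3.png

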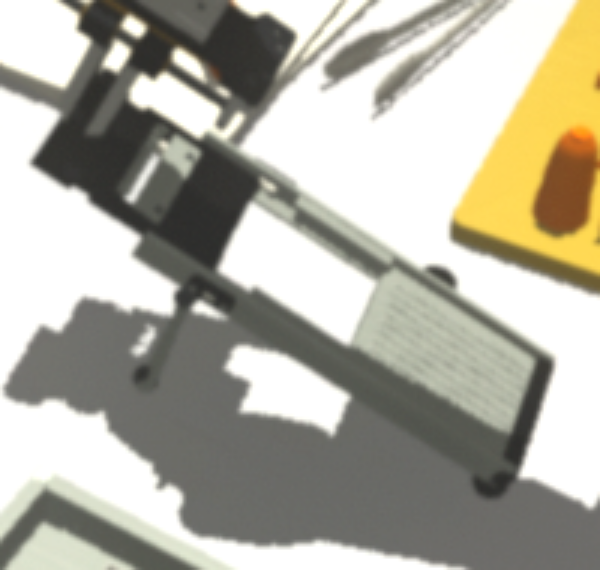

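The wrist view shows the whole insert above the bed, with its far end at x≈298 and the teeth at x≈195. The scene view shows its lower end past the lips. Now I'll lift it.

Emit:
{"name": "jog_arm", "arguments": {
  "moves": [
    [0,-1,0,0,0,0,0],
    [0,-2.5,0,0,0,0,0],
    [0,-4.5,0,0,0,0,0],
    [0,-6.5,0,0,0,0,0],
    [0,-8,0,0,0,0,0],
    [0,-9,0,0,0,0,0],
    [0,-9,0,0,0,0,0]
  ]
}}

```text
t: 6.6
tool_pos: [0.6426, -0.0939, 0.2776]
orientation: [0.56, 0.432, -0.322, 0.629]
wrist_force: [-0.3, 0.6, -1.3]
opening: 0.0117
```

```bash
cat >> h.py <<'E'
PY=0.0093
PX=np.array([np.cos(PY),np.sin(PY),0]);PYv=np.array([-np.sin(PY),np.cos(PY),0])
PANR=np.c_[[0,0,-1.],PX,np.cross([0,0,-1.],PX)]
PAN=np.array([.4558,.1797,0])
def pantgt(z): return PAN+PX*.058+PYv*.021+np.array([0,0,z])
E
python3 - <<'E'
from h import *
s=read_state();print(s['t'],s['tool_pos'],s['wrist_force'],s['opening'],s['q']);go(pantgt(.19),PANR)
print(pantgt(0))
E
```

```text
6.6 [ 0.64255846 -0.09386166  0.27755526] [-0.34770824  0.57430715 -1.32335646] 0.01174293295942188 [ 0.89894901  0.55953898 -1.07676378  1.86208458  0.72056047  0.63957735
 -0.32551571]
shift cm [  4.79 -10.34 -31.37] turn [  9.8  -2.2 -25.2]
[0.51360219 0.20123848 0.        ]
```

Emit:
{"name": "jog_arm", "arguments": {
  "moves": [
    [0,-0.1,-0.8,-3.1,1,-0.2,-2.5],
    [0,-0.1,-1.6,-6.3,2,-0.4,-5],
    [0,-0.2,-2.4,-10,3,-0.7,-8],
    [0,-0.3,-3.4,-14,4.5,-1,-11.5],
    [0,-0.4,-4.5,-18,6,-1.3,-15],
    [0,-0.5,-5.6,-22.5,7.5,-1.6,-18.5],
    [0,-0.6,-6.6,-26.5,8.8,-2,-22],
    [0,-0.6,-7.5,-30,9.5,-2.2,-24.5],
    [0,-0.6,-7.8,-31.4,9.8,-2.2,-25.2],
    [0,-0.6,-7.8,-31.4,9.8,-2.2,-25.2],
    [0,-0.6,-7.8,-31.4,9.8,-2.2,-25.2]
  ]
}}

```text
t: 7.98
tool_pos: [0.5141, 0.1997, 0.2493]
orientation: [0.498, 0.501, -0.499, 0.502]
wrist_force: [0.4, 0.5, -1.4]
opening: 0.0114
```

```bash
python3 - <<'E'
from h import *
s=read_state();print(s['t'],s['tool_pos'],s['wrist_force'],s['opening'],s['q']);go(pantgt(.03),PANR)
d=snap('wrist');d['img']=np.clip(d['img']*2.2,0,255).astype(np.uint8);save(d,'w4.png')
d=snap('scene');P=cloud(d);d['img']=np.clip(d['img']*1.6,0,255).astype(np.uint8);save(d,'s4.png')
E
```

```text
7.975 [0.51412889 0.19967663 0.24934987] [ 0.40769668  0.47052722 -1.40984424] 0.011395545774573402 [ 0.17489333  0.58695023 -0.95254729  1.72248456  0.52919317  1.11305074
 -0.93497857]
shift cm [21.93 -0.06 -0.2 ] turn [-0.1  0.1 -0. ]
```

View pics/w4.png

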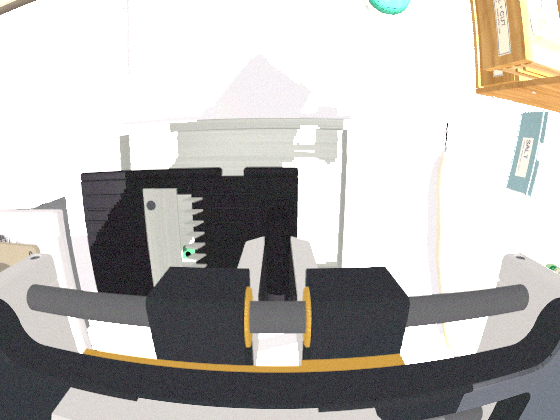

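View pics/s4.png

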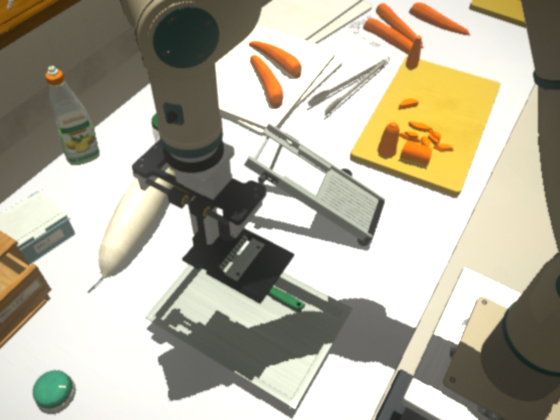

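The insert is held square over the pan: the plate spans x≈83–298 in the wrist view, and the peeler shows beside it at (287,298) in the scene view. I'll lower it.

Emit:
{"name": "jog_arm", "arguments": {
  "moves": [
    [0,3,0,-0.1,0,0,0],
    [0,6.5,0,-0.2,0,0,0],
    [0,10,0,-0.2,0,0,0],
    [0,13.5,0,-0.2,0,0,0],
    [0,16.5,0,-0.2,0,0,0],
    [0,19,0,-0.2,0,0,0],
    [0,20.5,0,-0.2,0,0,0],
    [0,21,0,-0.2,0,0,0],
    [0,21,0,-0.2,0,0,0],
    [0,21,0,-0.2,0,0,0]
  ]
}}

```text
t: 9.32
tool_pos: [0.5148, 0.2018, 0.0404]
orientation: [0.499, 0.501, -0.498, 0.502]
wrist_force: [0.1, 0.9, -1.8]
opening: 0.0119
```

```bash
python3 - <<'E'
from h import *
s=read_state();print(s['t'],s['tool_pos'],s['wrist_force'],s['opening'],s['q']);go(pantgt(.015),PANR)
d=snap('scene');P=cloud(d);im=d['img'];d['img']=np.clip(im*1.8,0,255).astype(np.uint8)[220:420,130:370]
d['img']=cv2.resize(d['img'],None,fx=3,fy=3);save(d,'s5.png')
dk=(im.max(2)<45)&(P[...,2]>.008)&(P[...,2]<.06)&(P[...,0]>.36)&(P[...,0]<.49)&(P[...,1]>.14)&(P[...,1]<.27)
Q=P[dk];A=np.c_[Q[:,:2]-[.44,.2],np.ones(len(Q))]
m=np.ones(len(Q),bool)
for i in range(8): c=np.linalg.lstsq(A[m],Q[m,2],rcond=None)[0];m=np.abs(Q[:,2]-A@c)<.004
print(len(Q),m.sum(),c,np.degrees(c[:2]),Q[m].min(0),Q[m].max(0))
E
```

```text
9.325 [0.5148058  0.20176323 0.04039992] [ 0.12517698  0.91798957 -1.8122068 ] 0.011943145739215571 [ 0.02345887  0.83748611 -0.72122503  1.911024    0.83745558  0.72382693
 -1.1947651 ]
shift cm [ 2.54 -0.13  0.05] turn [-0.1  0.  -0.1]
2196 2078 [-0.0077122  -0.00257262  0.03642448] [-0.44187627 -0.14740024] [0.38530793 0.15054104 0.03209729] [0.48996307 0.25017356 0.04076565]
```

View pics/s5.png

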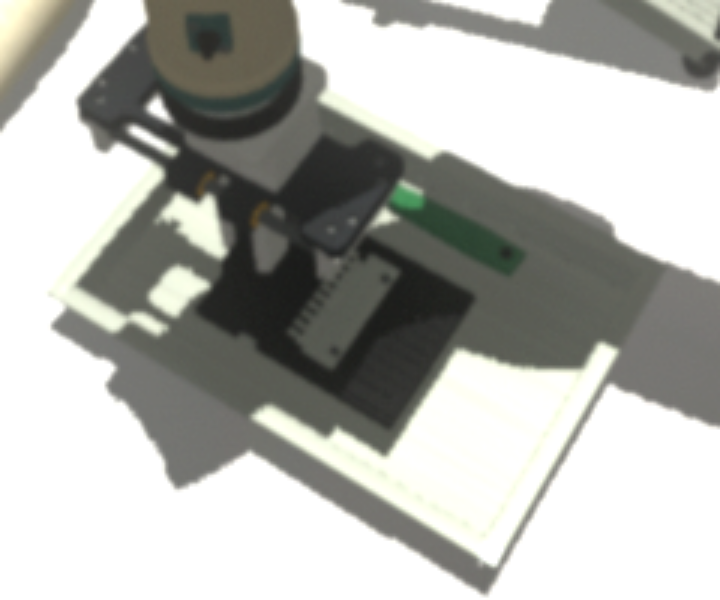

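The insert is level to within 0.5°. Its underside is about 26 mm above the floor, and it is clear of the peeler by about 26 mm and of the far wall.

Emit:
{"name": "jog_arm", "arguments": {
  "moves": [
    [0,0.7,0,0,0,0,0],
    [0,1.3,0,0,0,0,0],
    [0,1.8,0,0,0,0,0],
    [0,2.1,0,0,0,0,0],
    [0,2.3,0,0,0,0,0],
    [0,2.4,0,0,0,0,0],
    [0,2.4,0,0,0,0,0]
  ]
}}

```text
t: 10.25
tool_pos: [0.5148, 0.2017, 0.0164]
orientation: [0.499, 0.501, -0.498, 0.502]
wrist_force: [-0.1, -0.4, -1.4]
opening: 0.0118
```

```bash
cat > pl.py <<'E'
from h import *
s=read_state();print(s['t'],s['tool_pos'],s['wrist_force'],s['opening']);go(pantgt(.015),PANR)
d=snap('scene');P=cloud(d);im=d['img']
dk=(im.max(2)<45)&(P[...,2]>.002)&(P[...,2]<.06)&(P[...,0]>.36)&(P[...,0]<.49)&(P[...,1]>.14)&(P[...,1]<.27)
Q=P[dk];A=np.c_[Q[:,:2]-[.44,.2],np.ones(len(Q))]
m=np.ones(len(Q),bool)
for i in range(8): c=np.linalg.lstsq(A[m],Q[m,2],rcond=None)[0];m=np.abs(Q[:,2]-A@c)<.004
print(m.sum(),c,np.degrees(c[:2]),Q[m].min(0),Q[m].max(0))
E
python3 pl.py
```

```text
10.25 [0.51483891 0.2017436  0.01637083] [-0.06799872 -0.3762589  -1.40067724] 0.01178955627545484
shift cm [ 0.14 -0.12  0.05] turn [-0.1  0.1 -0.1]
1982 [-0.00946379 -0.00046575  0.01245248] [-0.54223518 -0.02668551] [0.38598114 0.1507063  0.00804802] [0.48994091 0.25064602 0.01668666]
```

Still about 2 mm above the floor, with only the insert's weight on the wrist. I'll lower in small steps until it touches.

Emit:
{"name": "jog_arm", "arguments": {
  "moves": [
    [0,0.1,0,0,0,0,0],
    [0,0.2,0,0,0,0,0],
    [0,0.2,0,0,0,0,0]
  ]
}}

```text
t: 10.68
tool_pos: [0.5148, 0.2017, 0.0144]
orientation: [0.499, 0.501, -0.498, 0.502]
wrist_force: [-0.2, 0.0, -1.6]
opening: 0.0119
```

```bash
python3 pl.py
```

```text
10.675 [0.51483564 0.2016759  0.0143702 ] [-0.19623807  0.02613648 -1.64507621] 0.01192367606735854
shift cm [-0.06 -0.12  0.04] turn [-0.1  0.1 -0.1]
1963 [-0.00698221  0.00022668  0.01039844] [-0.40005128  0.01298771] [0.38589874 0.14943241 0.00630006] [0.48999597 0.25123596 0.01461453]
```

Emit:
{"name": "jog_arm", "arguments": {
  "moves": [
    [0,0.1,0,0,0,0,0],
    [0,0.1,0,0,0,0,0]
  ]
}}

```text
t: 10.98
tool_pos: [0.515, 0.2018, 0.0136]
orientation: [0.499, 0.501, -0.498, 0.502]
wrist_force: [0.5, -0.8, 1.7]
opening: 0.0122
```

```bash
python3 pl.py
```

```text
10.975 [0.51496471 0.20183453 0.01364741] [ 0.51505782 -0.76501268  1.70583191] 0.012167134336715082
shift cm [-0.14 -0.14  0.06] turn [-0.1  0.1 -0.1]
1950 [-0.01204502 -0.000598    0.00982335] [-0.69012887 -0.03426311] [0.38614882 0.1504968  0.00556915] [0.48992064 0.25076906 0.01427032]
```

Contact: the wrist force went from -1.6 N to +1.7 N. I'll settle it slightly, release and rise.

Emit:
{"name": "jog_arm", "arguments": {
  "moves": [
    [0,0.1,0,0,0,0,0],
    [0,0.1,0,0,0,0,0],
    [0.15,0.1,0,0,0,0,0],
    [0.3,0.1,0,0,0,0,0],
    [0.35,0,0,0,0,0,0],
    [0.35,0,0,0,0,0,0]
  ],
  "force": 20
}}

```text
t: 11.78
tool_pos: [0.515, 0.2019, 0.0136]
orientation: [0.499, 0.501, -0.498, 0.502]
wrist_force: [-0.1, 1.5, 1.0]
opening: 0.0328
```

Emit:
{"name": "jog_arm", "arguments": {
  "moves": [
    [0.35,-1,0,0,0,0,0],
    [0.35,-3,0,0,0,0,0],
    [0.35,-6,0,0,0,0,0],
    [0.35,-10,0,0,0,0,0],
    [0.35,-15,0,0,0,0,0],
    [0.35,-20,0,0,0,0,0],
    [0.35,-20,0,0,0,0,0],
    [0.35,-20,0,0,0,0,0]
  ]
}}

```text
t: 12.78
tool_pos: [0.5143, 0.2015, 0.214]
orientation: [0.499, 0.501, -0.498, 0.503]
wrist_force: [-0.1, 0.9, -0.2]
opening: 0.0329
```

```bash
python3 pl.py; python3 - <<'E'
from h import *
d=snap('wrist');d['img']=np.clip(d['img']*2.2,0,255).astype(np.uint8);save(d,'w6.png')
d=snap('scene');d['img']=np.clip(d['img']*1.8,0,255).astype(np.uint8)[220:420,130:370]
d['img']=cv2.resize(d['img'],None,fx=3,fy=3);save(d,'s6.png')
E
```

```text
12.775 [0.51430741 0.20148586 0.21400046] [-0.11783779  0.89523813 -0.2377749 ] 0.032892140801715035
shift cm [19.9  -0.12 -0.  ] turn [-0.2  0.1 -0.2]
2052 [-0.01250547 -0.00115752  0.00972293] [-0.71651052 -0.06632099] [0.38540473 0.15168194 0.00526849] [0.48994753 0.25129411 0.01428236]
```

View pics/w6.png

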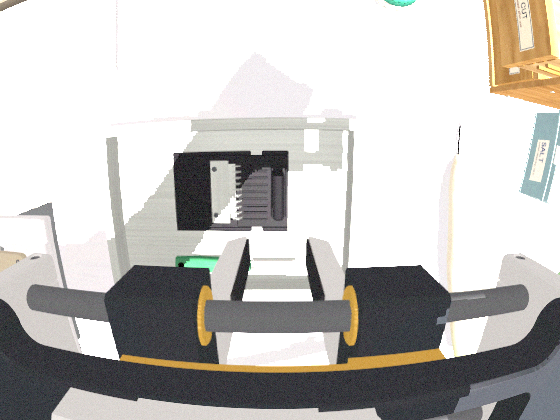

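View pics/s6.png

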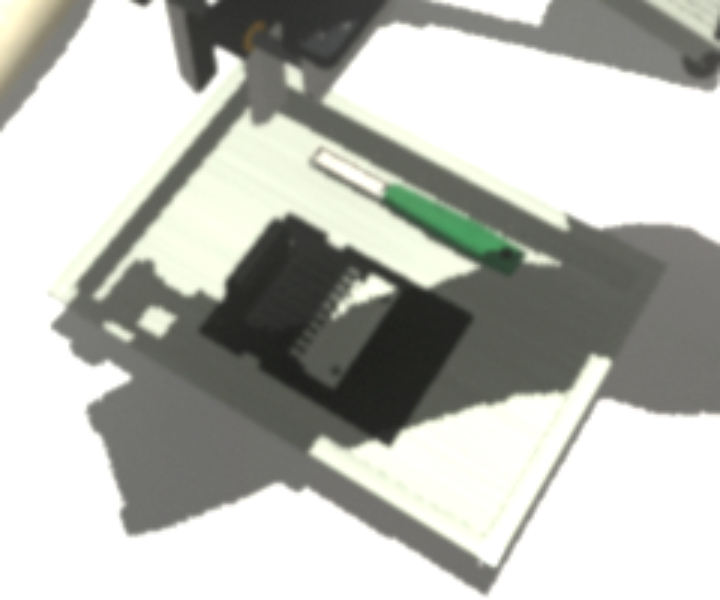

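The insert lies in the pan with grip and blade upwards: its plate is at (340,330) in the scene crop. The peeler is separate and undisturbed at (420,210), and the gripper is clear above.

```bash
python3 -c "
from h import *
print(workorder.hand_in())"
```

```text
the job is handed in; nothing more can be done
None
```

I pulled the julienne insert up the slope out of its catches, lifted it off the bed and laid it flat in the pan with the grip and blade upwards. I lowered it in small steps until it touched the floor, then let go and raised the gripper about 20 cm. I handed the job in at about 13 s; the hand-in reports no verdict.

- **Position:** the last depth check put the top of the plate about 10 mm above the table, as expected for a 7 mm plate on the 3 mm pan floor. Its near edge is about 26 mm from the peeler, going by the peeler's measured position at the start. In the last pictures the peeler looks undisturbed.
- **Level:** the final plane fit showed a 0.7° tilt. That is close to the fit's noise (0.4–0.5° while the insert was still held), so I take it as flat.
- **Forces:** the highest wrist force I saw was about 12 N. I read it only at the end of each move, so the peak while pulling free of the catches is not recorded.
- **Disagreement:** the arm stood up to 3 mm off its target at times, and I corrected for this in later moves. No check failed.

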